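# Find the hidden catch and spring the drawer of the case

### The job

One of the six flush square plates on top of the wooden case is a hidden spring catch; the other five are solid and look just the same. Feel over the plates with a fingertip to find the one that gives, press it fully in so that the drawer springs out of the front, then take your hand away and leave the drawer standing out. Do not pick up, push or knock aside any of the things lying about, including the nuts on the case.

Things in the scene. Friction and masses are not known exactly. Their poses are not given: they have to be found in the camera images.
- case: low wooden case fixed on the table, 180 (x) x 300 (y) x 72 mm high; origin at the centre of its underside; its handleless drawer faces its own -x, towards the robot. The flat top carries six dark square plates 50x50 mm, flush, 0.75 mm gap all round, alike to the eye, two rows of three: five solid, and one (place varies) the hidden catch. A plain strip at the +y end bears two nuts.
- plate_0 (a point): centre of the upper face of the flush plate in place 0, level with the panel; on the case at x = -38, y = 56 mm, 72 mm above the table. It may be a solid plate or the catch.
- plate_1 (a point): centre of the upper face of the flush plate in place 1, level with the panel; on the case at x = -38, y = -18 mm, 72 mm above the table. It may be a solid plate or the catch.
- plate_2 (a point): centre of the upper face of the flush plate in place 2, level with the panel; on the case at x = -38, y = -92 mm, 72 mm above the table. It may be a solid plate or the catch.
- plate_3 (a point): centre of the upper face of the flush plate in place 3, level with the panel; on the case at x = 38, y = 56 mm, 72 mm above the table. It may be a solid plate or the catch.
- plate_4 (a point): centre of the upper face of the flush plate in place 4, level with the panel; on the case at x = 38, y = -18 mm, 72 mm above the table. It may be a solid plate or the catch.
- plate_5 (a point): centre of the upper face of the flush plate in place 5, level with the panel; on the case at x = 38, y = -92 mm, 72 mm above the table. It may be a solid plate or the catch.
- catch_plate (a joint): how far the hidden catch plate is pushed in (m): 0 flush, 0.006 fully down; it does not tell which plate is the catch. Pressed near its middle it gives from about 2 N and is fully down at about 4 N; it frees the drawer at 0.004 to 0.005 and springs back flush when let go. The solid plates do not give.
- drawer (a joint): how far the drawer stands out of the front of the case (m): 0 to 0.001 latched shut, 0.06 fully sprung out. Once let go its spring pushes it out by itself within about 1 s (5 N falling to 3 N) and keeps it there.
- drawer_front (a point): middle of the outer face of the drawer front, 276 wide x 50 mm high, 34 mm above the table; it moves 60 mm along the case's -x when it springs out, keep that space free.
- nut_a: steel hex nut, 23x26x11 mm, standing on the plain end strip of the case top (bystander, to be left alone); origin at the centre of its underside
- nut_b: steel hex nut, 21x24x11 mm, on the same strip (bystander, to be left alone); origin at the centre of its underside
- pliers: combination pliers with red sleeves, 56x176x13 mm, flat on the table to the right of the case (bystander, to be left alone); origin at the centre of its underside
- push_block: plain wooden block, 140x60x30 mm, on the table to the right (bystander, to be left alone); origin at the centre of its underside
- offcut_a: wood offcut, 120x50x22 mm, on the table to the left (bystander, to be left alone); origin at the centre of its underside
- sanding_block: wooden block, 60x110x32 mm, on the table to the left (bystander, to be left alone); origin at the centre of its underside
- test_piece: square laminated wood piece, 60x60x40 mm, at the back left (bystander, to be left alone); origin at the centre of its underside
- spanner_17: steel combination spanner, 39x224x9 mm, at the back of the table (bystander, to be left alone); origin at the centre of its underside

How it is judged:
On the way:
1. the hidden catch plate is pressed in (value of joint catch_plate above 0.004 m).
At the end, for the whole second after the job is handed in: the drawer stands out by more than 50 mm and is at rest, the catch plate has sprung back to within 2 mm of flush (value of joint drawer above 0.05 m and value of joint catch_plate below 0.002 m and velocity of joint drawer below 0.01 m/s); the robot touches nothing.
It fails at once if a nut on the case is moved or lifted by more than 15 mm (distance of any of nut_a, nut_b from where it was at the start of the episode above 0.015 m).
It fails at once if another thing on the table is moved or lifted by more than 15 mm (distance of any of pliers, push_block, offcut_a, sanding_block, test_piece, spanner_17 from where it was at the start of the episode above 0.015 m).
It also fails if it takes over 58 s, if anything falls off the work surface, if the arm or the gripper's body presses on something with over 40 N, if the wrist force passes 120 N, or if a joint passes its speed limit or range.

### The arm

A 6-joint arm with a two-finger parallel gripper is mounted at the origin on the work surface; the furniture and walls round the work are solid. World frame = base frame: x ahead of the robot, y to its left, z up, the work surface at z = 0. Lengths are in m, angles in rad, forces in N, time in s.
With the tool pointing down it reaches from about 0.25 to 0.775 m from the base axis. Payload 4 kg.
Tool frame: the origin (TCP) lies between the finger pads; the fingertips stand 11 mm ahead of it and the grasp point (between the pads) lies 8 mm behind it; z points along the fingers, y is the direction in which the jaws open and shut (so a half turn about z gives the same grasp; the last joint's range is limited). The gripper opens to 94 mm and grips with 3 to 60 N. Pads are 16 mm wide; open, the fingers measure 119 mm over their backs; the gripper's body (75 mm by 177 mm) begins 78 mm behind the grasp point.
Start: joints at [-1.395, 0.087, 1.371, -0, 1.684, -0.103], TCP at [0.151, -0.529, 0.217] pointing down, gripper open.
Joint ranges: [-3.1, 3.1], [-0.76, 2.03], [0.27, 2.55], [-1.08, 4.22], [0.17, 2.65], [-2.57, 2.57]. Speed limits (rad/s): [2.79, 2.79, 3.14, 3.14, 3.14, 3.14].

### API

Orientations are given as [roll, pitch, yaw] about the fixed x, y, z axes, in that order (R = Rz(yaw) Ry(pitch) Rx(roll)).
In Python, from bench import get_obs, cams, ticket gives the robot as it stands. The module is installed in compiled form; this text tells all that it offers.
- The arm moves only by the shell command python3 -m crank 'ROWS'. ROWS is JSON, a list of rows, each an object of numbers: "tx", "ty", "tz": the shift along the tool's x, y, z in cm; "twist": the turn about the tool's z in degrees; "grip": the opening, from 0 (shut) to 1 (fully open). In form: [{"tx": .., "ty": .., "tz": .., "twist": .., "grip": ..}, ...]. A call has 1 to 12 rows; each row shifts and turns the commanded pose from where the row before left it, along the tool's axes as they then stand; what a row does not reach is not made up. A row lasts 1/8 s, in which the tool goes at most 62.5 mm and 10.7 degrees, less where a joint would pass 70% of its speed; a pose out of reach is approached as far as the arm can. A call is refused whole if a number of a shift passes 6.25 or a number of a turn 10.7, either way. A call with a gripper value outside its range is refused whole. The fingers move at their own pace and stop on an object; the grip force is fixed at half the most. Time passes only in rows, so rows that do not move let the fingers close. It gives the time, the measured TCP pose, the force and the opening at its end, in the units of the state.
- get_obs(): the state, without advancing time (a new reading comes with each control period).
- cams.snapshot(name): name is "scene" or "top"; returns a dict with "frame" (384x512x3 uint8, red, green, blue), "intrinsics" (3x3 intrinsics, pixels), "dist" ([k1, k2, p1, p2, k3] as OpenCV has them; the pictures are not rectified), "R" (3x3) and "t" (3): a world point X has camera coordinates R X + t. Camera axes: x right, y down, z forward; pixel columns grow to the right and rows downward; lengths in m; the calibration is good to about 2 mm. A picture is of the moment at which its call begins. There is no depth.
- ticket.close_job(): hands the job in, once; it reports no verdict.
Trained networks look in a picture, given as the dict that the camera call returned (one of the last four; its "shot" number tells which), for a name from the list of things; names that differ only in an ending like _2 or _b are one class to them, and where a whole thing is asked for, a point or a joint stands for the part that bears it (a point fixed in the world has none). Each returns a list of dicts, best first, with "conf" (0 to 1); they miss things now and then, are a little off and sometimes report something else, mostly with a low value. They report only what shows in the picture. A call takes as long as a camera call.
- cams.outline_of(picture, query): "region" (384x512 bool, what is visible of it) and "centre" ([column, row] in pixels, amid what is visible of it).
The state is a dict: "time": time; "joint_positions": joint angles; "qvel": joint speeds; "joint_torque": joint torques, N m; "tool_pos": TCP position; "ee_rot": TCP orientation; "wrist_force": force on the tool from outside, world axes, zero at the start; "wrist_torque": the same for the moment, N m; "width": finger opening in m.
Only numpy, scipy, OpenCV 4.12 (cv2) and the standard library are available. Lean on these libraries where they do the work, as an engineer would, in place of code of your own. Each camera call takes 0.05 s, during which the arm holds its last target.

## Working session

There is one attempt and no reset: what is moved stays moved. The work goes in short steps, Python scripts to look and compute and a shell command to move; the robot and the scene stay as the last step left them, time stands still between calls to the robot, and variables do not carry over. Pictures are saved under pics/ and viewed, and the job is handed in when it is done.

```bash
mkdir -p pics; python3 - <<'E'
from bench import get_obs,cams
import cv2,pickle
o=get_obs(); print({k:o[k] for k in ('time','tool_pos','ee_rot','wrist_force','width')})
for n in('top','scene'):
    p=cams.snapshot(n); cv2.imwrite(f'pics/{n}0.png',cv2.cvtColor(p['frame'],cv2.COLOR_RGB2BGR))
    r={}
    for q in('case','nut_a','drawer_front','plate_0'):
        try:
            r[q]=cams.outline_of(p,q); print(n,q,[(round(d['conf'],2),d['centre'],int(d['region'].sum())) for d in r[q]])
        except Exception as e: print(n,q,e)
    pickle.dump((p,r),open(f'{n}0.pkl','wb'))
E
```

```text
{'time': 0.0, 'tool_pos': array([ 0.15124739, -0.52824064,  0.2153167 ]), 'ee_rot': array([-3.13937270e+00, -2.34959563e-04,  2.78753115e-01]), 'wrist_force': array([ 0.04269928, -0.31359418, -0.42894575]), 'width': 0.09370695386564538}
top case [(0.97, [266.8, 182.8], 4539)]
top nut_a [(0.64, [353.5, 154.0], 916)]
top drawer_front []
top plate_0 [(0.62, [266.6, 182.4], 3894)]
scene case [(0.55, [247.8, 222.5], 3635)]
scene nut_a []
scene drawer_front [(0.64, [334.9, 229.7], 288), (0.56, [217.9, 215.9], 212)]
scene plate_0 [(0.72, [249.7, 222.7], 3663)]
```

View pics/top0.png

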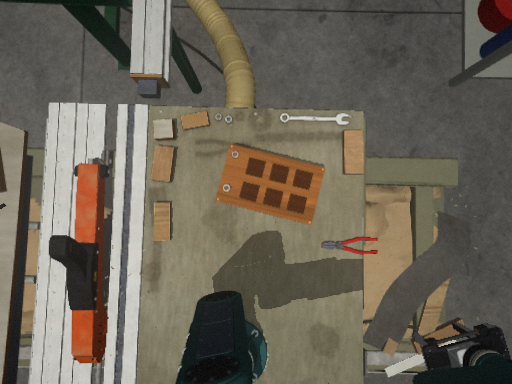

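View pics/scene0.png

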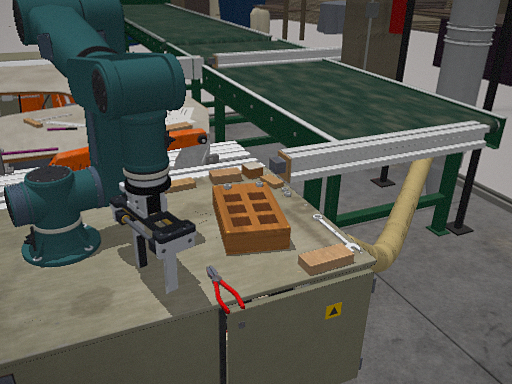

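The top view shows the case at about (270,183), with its six dark plates and nuts at (235,154) and (226,188). The pliers are at (350,245), and the arm is well clear. Next I'll fit the case pose to the plates.

```bash
cat > h.py <<'E'
import numpy as np,cv2,pickle
from scipy.optimize import least_squares
PL=np.array([[-38,56],[-38,-18],[-38,-92],[38,56],[38,-18],[38,-92]])/1000
def proj(p,X):
    return cv2.projectPoints(np.asarray(X,float).reshape(-1,1,3),cv2.Rodrigues(np.array(p['R'],float))[0],np.array(p['t'],float),np.array(p['intrinsics'],float),np.array(p['dist'],float))[0][:,0]
def ray(p,uv,z):
    u=cv2.undistortPoints(np.array([[uv]],float),np.array(p['intrinsics'],float),np.array(p['dist'],float))[0,0]
    R=np.array(p['R']);t=np.array(p['t']);c=-R.T@t;d=R.T@np.array([u[0],u[1],1]);return c+d*(z-c[2])/d[2]
def w(pose,L,z=.072):
    c,s=np.cos(pose[2]),np.sin(pose[2]);L=np.asarray(L);return np.c_[L@np.array([[c,s],[-s,c]])+pose[:2],np.full(len(L),z)]
E
python3 - <<'E'
from h import *
p,r=pickle.load(open('top0.pkl','rb'))
f=p['frame'].astype(float)
reg=cv2.morphologyEx(r['case'][0]['region'].astype(np.uint8),cv2.MORPH_CLOSE,np.ones((15,15)))
reg=cv2.erode(reg,np.ones((5,5)))
m=((f[...,0]<115)&(reg>0)).astype(np.uint8)
n,l,st,c=cv2.connectedComponentsWithStats(m)
C=[];
for i in range(1,n):
    if st[i,4]>60:
        print(st[i,4],c[i],ray(p,c[i],.072)); C.append(c[i])
C=np.array(C)
W=np.array([ray(p,x,.072)[:2] for x in C])
best=None
def res(q):
    P=proj(p,w(q,PL)); D=np.linalg.norm(P[:,None]-C[None],axis=2); return (P-C[D.argmin(1)]).ravel()
for yaw in np.arange(-1.2,1.2,.1):
    s=least_squares(res,[*W.mean(0),yaw])
    if best is None or s.cost<best.cost: best=s
print(best.x,best.cost,best.fun.round(2)); q=best.x; np.save('pose.npy',q)
print(w(q,PL))
for uv in [(235,154),(226,188)]: print('nut',ray(p,uv,.083))
img=cv2.cvtColor(p['frame'],cv2.COLOR_RGB2BGR)
big=cv2.resize(img[120:280,190:400],None,fx=3,fy=3)
sm=lambda X:[tuple(int(round(v)) for v in ((a+.5-np.array([190,120]))*3-.5)) for a in X]
for i,a in enumerate(sm(proj(p,w(q,PL)))): cv2.putText(big,str(i),a,0,.5,(0,255,0),1)
for a in sm(proj(p,w(q,[[-.09,-.15],[-.09,.15],[.09,.15],[.09,-.15]]))): cv2.circle(big,a,3,(255,0,0),1)
cv2.imwrite('pics/fit.png',big)
p,_=pickle.load(open('scene0.pkl','rb'))
img=cv2.cvtColor(p['frame'],cv2.COLOR_RGB2BGR);big=cv2.resize(img[160:280,180:320],None,fx=5,fy=5)
sm=lambda X:[tuple(int(round(v)) for v in ((a+.5-np.array([180,160]))*5-.5)) for a in X]
for i,a in enumerate(sm(proj(p,w(q,PL)))): cv2.circle(big,a,3,(0,255,0),1);cv2.putText(big,str(i),a,0,.5,(0,255,0),1)
for a in sm(proj(p,w(q,[[-.09,-.15],[-.09,.15],[.09,.15],[.09,-.15]]))): cv2.circle(big,a,4,(255,0,0),2)
cv2.imwrite('pics/fits.png',big)
E
```

```text
290 [255.25172414 167.29655172] [ 0.57738741 -0.05584321  0.072     ]
297 [278.72053872 173.18181818] [ 0.56107801 -0.12782318  0.072     ]
291 [302.27491409 179.11340206] [ 0.54464965 -0.19994548  0.072     ]
296 [248.99662162 191.61148649] [ 0.50275778 -0.03862441  0.072     ]
298 [272.6442953  197.48322148] [ 0.48661713 -0.11083938  0.072     ]
299 [296.27424749 203.64882943] [ 0.46962295 -0.18290017  0.072     ]
[ 0.52769242 -0.10178099 -0.22463692] 0.042662669621188865 [ 0.04 -0.12  0.01 -0.01  0.04 -0.17 -0.06  0.06 -0.01  0.11 -0.01  0.13]
[[ 0.5031213  -0.03872339  0.072     ]
 [ 0.48663762 -0.11086415  0.072     ]
 [ 0.47015394 -0.1830049   0.072     ]
 [ 0.5772118  -0.05565258  0.072     ]
 [ 0.56072812 -0.12779333  0.072     ]
 [ 0.54424445 -0.19993408  0.072     ]]
nut [0.61518462 0.00629328 0.083     ]
nut [0.51163997 0.03050575 0.083     ]
```

View pics/fit.png

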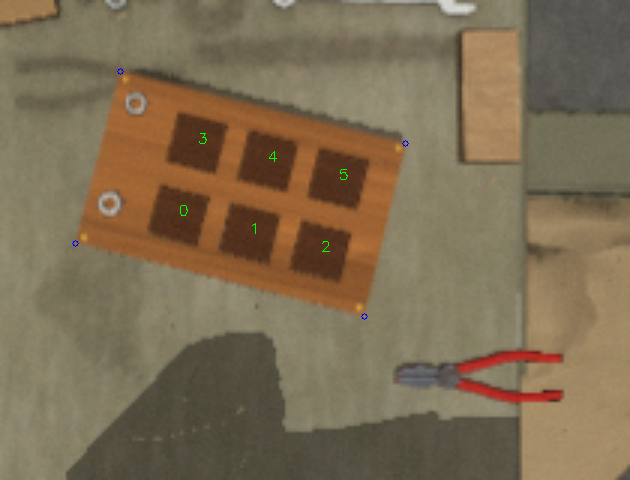

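View pics/fits.png

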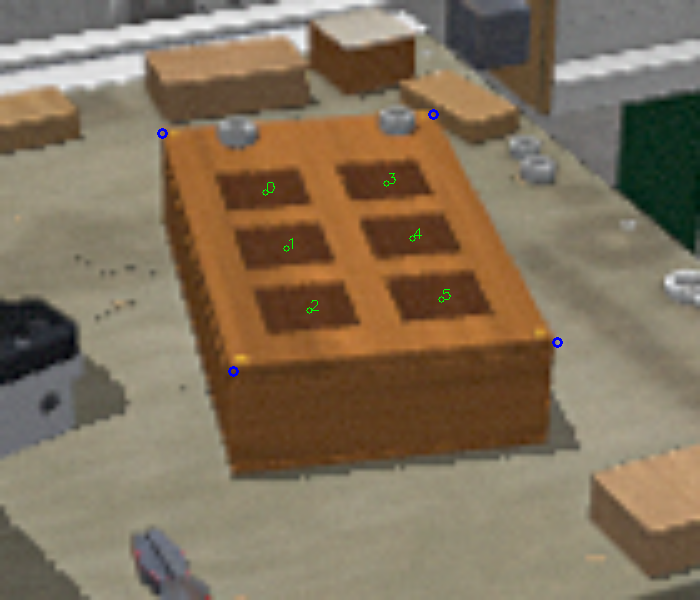

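The fit agrees with both pictures to within about 2 mm, so I can move above plate 2 with the jaws shut.

```bash
python3 -m crank '[{"tx":2.5,"ty":-1.5,"grip":0},{"tx":5,"ty":-3,"grip":0},{"tx":5,"ty":-3,"grip":0},{"tx":5,"ty":-3,"grip":0},{"tx":5,"ty":-3,"grip":0},{"tx":5,"ty":-3,"grip":0},{"tx":5,"ty":-3,"grip":0},{"tx":5,"ty":-3,"grip":0},{"tx":2.6,"ty":-1.8,"grip":0},{"grip":0},{"grip":0}]'
cat > t.py <<'E'
from h import *; from bench import get_obs; import sys
o=get_obs();q=np.load('pose.npy');T=w(q,PL)[int(sys.argv[1])]
d=T-o['tool_pos'];y=o['ee_rot'][2];c,s=np.cos(y),np.sin(y)
print('t',o['time'],'rot',np.round(o['ee_rot'],3),'F',np.round(o['wrist_force'],2),'width',o['width'],'z',o['tool_pos'][2])
print('tx,ty cm',np.round([(d[0]*c+d[1]*s)*100,(d[0]*s-d[1]*c)*100],2),'tip above plate mm',(o['tool_pos'][2]-.011-.072)*1000)
E
python3 t.py 2
```

```text
t 0.5 rot [3.142 0.    0.279] F [-0.25 -0.03  0.12] width 0.0938518954857312 z 0.2164644512166279
tx,ty cm [ 40.17 -24.47] tip above plate mm 133.46445121662794invalid input at $[0]: expected keys tx, ty, tz, twist, grip
```

All five keys are required in every row.

```bash
python3 -m crank '[{"tx":2.5,"ty":-1.5,"tz":0,"twist":0,"grip":0},{"tx":5,"ty":-3,"tz":0,"twist":0,"grip":0},{"tx":5,"ty":-3,"tz":0,"twist":0,"grip":0},{"tx":5,"ty":-3,"tz":0,"twist":0,"grip":0},{"tx":5,"ty":-3,"tz":0,"twist":0,"grip":0},{"tx":5,"ty":-3,"tz":0,"twist":0,"grip":0},{"tx":5,"ty":-3,"tz":0,"twist":0,"grip":0},{"tx":5,"ty":-3,"tz":0,"twist":0,"grip":0},{"tx":2.6,"ty":-1.9,"tz":0,"twist":0,"grip":0},{"tx":0,"ty":0,"tz":0,"twist":0,"grip":0},{"tx":0,"ty":0,"tz":0,"twist":0,"grip":0}]'
python3 t.py 2
```

```text
time: 1.88
tool_pos: [0.4693, -0.1844, 0.2165]
ee_rot: [3.141, 0.001, 0.279]
wrist_force: [0.6, -1.8, 0.3]
width: 0.0006
t 1.875 rot [3.141e+00 1.000e-03 2.790e-01] F [ 0.58 -1.83  0.26] width 0.0005601512064523691 z 0.21648135155482587
tx,ty cm [ 0.11 -0.11] tip above plate mm 133.4813515548259
```

Now descend to about 8 mm above the plate. A picture will confirm the alignment.

```bash
python3 -m crank '[{"tx":0.1,"ty":-0.1,"tz":4,"twist":0,"grip":0},{"tx":0,"ty":0,"tz":5,"twist":0,"grip":0},{"tx":0,"ty":0,"tz":2.5,"twist":0,"grip":0},{"tx":0,"ty":0,"tz":1,"twist":0,"grip":0},{"tx":0,"ty":0,"tz":0,"twist":0,"grip":0},{"tx":0,"ty":0,"tz":0,"twist":0,"grip":0}]'
python3 t.py 2; python3 - <<'E'
from bench import cams; import cv2
p=cams.snapshot('scene'); cv2.imwrite('pics/s1.png',cv2.resize(cv2.cvtColor(p['frame'],cv2.COLOR_RGB2BGR)[100:290,140:340],None,fx=3,fy=3))
E
```

```text
time: 2.62
tool_pos: [0.4713, -0.1836, 0.0933]
ee_rot: [3.139, -0.002, 0.278]
wrist_force: [0.2, -0.3, 0.5]
width: 0.0003
t 2.625 rot [ 3.139e+00 -2.000e-03  2.780e-01] F [ 0.22 -0.27  0.47] width 0.0002604649006991888 z 0.0932569111072296
tx,ty cm [-0.09 -0.09] tip above plate mm 10.256911107229607
```

View pics/s1.png

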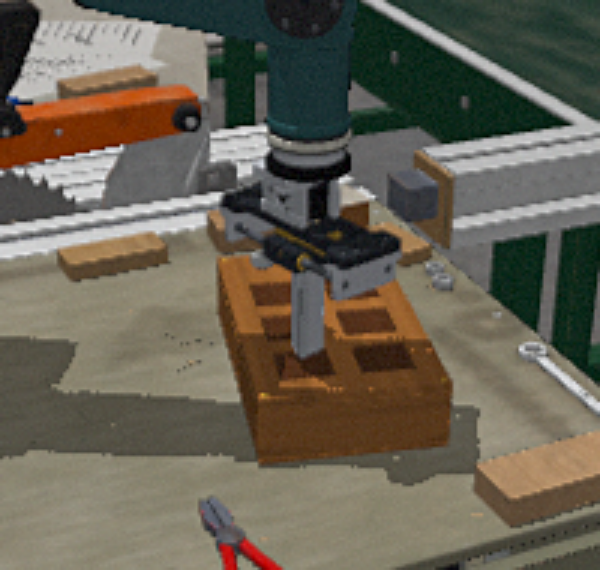

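The shut fingers hover over plate 2, with the tip at crop (308,355), and nothing is touched. Lower gently.

```bash
python3 -m crank '[{"tx":0,"ty":0,"tz":0.5,"twist":0,"grip":0},{"tx":0,"ty":0,"tz":0.4,"twist":0,"grip":0},{"tx":0,"ty":0,"tz":0,"twist":0,"grip":0}]'
for i in 1 2 ; do python3 -m crank '[{"tx":0,"ty":0,"tz":0.15,"twist":0,"grip":0},{"tx":0,"ty":0,"tz":0,"twist":0,"grip":0}]'; done
```

```text
time: 3.05
tool_pos: [0.4708, -0.1827, 0.0833]
ee_rot: [3.141, -0.001, 0.279]
wrist_force: [-0.9, 0.5, 4.7]
width: 0.0003
time: 3.3
tool_pos: [0.4708, -0.1827, 0.0832]
ee_rot: [3.14, -0.001, 0.279]
wrist_force: [-4.2, 1.2, 9.6]
width: 0.0004
time: 3.55
tool_pos: [0.4708, -0.1827, 0.0832]
ee_rot: [3.14, -0.001, 0.279]
wrist_force: [-5.5, 2.6, 16.7]
width: 0.0007
```

Plate 2 is solid: 17 N and no give. Next is plate 5.

```bash
python3 -m crank '[{"tx":0,"ty":0,"tz":-1.4,"twist":0,"grip":0},{"tx":3.3,"ty":1.8,"tz":0,"twist":0,"grip":0},{"tx":3.3,"ty":1.9,"tz":0,"twist":0,"grip":0},{"tx":0,"ty":0,"tz":0,"twist":0,"grip":0},{"tx":0,"ty":0,"tz":0.6,"twist":0,"grip":0},{"tx":0,"ty":0,"tz":0,"twist":0,"grip":0}]'
python3 t.py 5
for i in 1 2 3; do python3 -m crank '[{"tx":0,"ty":0,"tz":0.25,"twist":0,"grip":0},{"tx":0,"ty":0,"tz":0,"twist":0,"grip":0}]'; done
```

```text
time: 4.3
tool_pos: [0.5427, -0.1995, 0.0864]
ee_rot: [-3.14, 0.002, 0.279]
wrist_force: [0.7, -0.2, 0.3]
width: 0.0004
t 4.3 rot [-3.14e+00  2.00e-03  2.79e-01] F [ 0.67 -0.22  0.31] width 0.0003500589010462238 z 0.08643378164462624
tx,ty cm [0.14 0.09] tip above plate mm 3.433781644626252
time: 4.55
tool_pos: [0.5436, -0.1999, 0.085]
ee_rot: [3.142, 0.0, 0.279]
wrist_force: [-0.4, 0.2, 0.8]
width: 0.0002
time: 4.8
tool_pos: [0.5442, -0.2002, 0.0833]
ee_rot: [3.141, -0.001, 0.279]
wrist_force: [-1.2, 0.6, 3.9]
width: 0.0007
time: 5.05
tool_pos: [0.5443, -0.2002, 0.0832]
ee_rot: [3.14, -0.001, 0.279]
wrist_force: [-4.7, 1.8, 12.3]
width: 0.0003
```

Plate 5 is also solid: 12 N at z 83.2. Next is plate 4.

```bash
python3 -m crank '[{"tx":0,"ty":0,"tz":-1.3,"twist":0,"grip":0},{"tx":1.8,"ty":-3.2,"tz":0,"twist":0,"grip":0},{"tx":1.8,"ty":-3.3,"tz":0,"twist":0,"grip":0},{"tx":0,"ty":0,"tz":0,"twist":0,"grip":0},{"tx":0,"ty":0,"tz":0.6,"twist":0,"grip":0},{"tx":0,"ty":0,"tz":0,"twist":0,"grip":0}]'
python3 t.py 4
for i in 1 2 3; do python3 -m crank '[{"tx":0,"ty":0,"tz":0.25,"twist":0,"grip":0},{"tx":0,"ty":0,"tz":0,"twist":0,"grip":0}]'; done
```

```text
time: 5.8
tool_pos: [0.56, -0.1285, 0.0859]
ee_rot: [-3.141, 0.002, 0.278]
wrist_force: [-0.1, -0.6, 0.5]
width: 0.0005
t 5.8 rot [-3.141e+00  2.000e-03  2.780e-01] F [-0.14 -0.56  0.53] width 0.0005017881850698907 z 0.08593205724111806
tx,ty cm [ 0.09 -0.05] tip above plate mm 2.9320572411180716
time: 6.05
tool_pos: [0.5605, -0.1282, 0.0841]
ee_rot: [-3.141, 0.0, 0.278]
wrist_force: [0.5, -0.1, 0.2]
width: 0.0001
time: 6.3
tool_pos: [0.5609, -0.1281, 0.0827]
ee_rot: [3.14, -0.0, 0.279]
wrist_force: [-1.2, -0.9, 2.2]
width: 0.0003
time: 6.55
tool_pos: [0.561, -0.1281, 0.0802]
ee_rot: [3.14, -0.0, 0.279]
wrist_force: [-1.5, -1.4, 4.5]
width: 0.0002
```

Plate 4 gives: z is 80.2 at 4.5 N. Press it fully in.

```bash
for i in 1 2; do python3 -m crank '[{"tx":0,"ty":0,"tz":0.2,"twist":0,"grip":0},{"tx":0,"ty":0,"tz":0,"twist":0,"grip":0}]'; done; python3 -m crank '[{"tx":0,"ty":0,"tz":0.2,"twist":0,"grip":0},{"tx":0,"ty":0,"tz":0,"twist":0,"grip":0},{"tx":0,"ty":0,"tz":0,"twist":0,"grip":0},{"tx":0,"ty":0,"tz":0,"twist":0,"grip":0}]'
python3 - <<'E'
from bench import cams; import cv2
p=cams.snapshot('top'); cv2.imwrite('pics/t2.png',cv2.resize(cv2.cvtColor(p['frame'],cv2.COLOR_RGB2BGR)[120:280,190:400],None,fx=3,fy=3))
E
```

```text
time: 6.8
tool_pos: [0.561, -0.1281, 0.0777]
ee_rot: [3.14, -0.0, 0.279]
wrist_force: [-0.6, -1.3, 3.4]
width: 0.0004
time: 7.05
tool_pos: [0.561, -0.1281, 0.0772]
ee_rot: [3.14, -0.001, 0.279]
wrist_force: [-3.6, -1.2, 9.1]
width: 0.0004
time: 7.55
tool_pos: [0.5611, -0.1281, 0.077]
ee_rot: [3.14, -0.001, 0.279]
wrist_force: [-5.7, -1.2, 17.1]
width: 0.0005
```

View pics/t2.png

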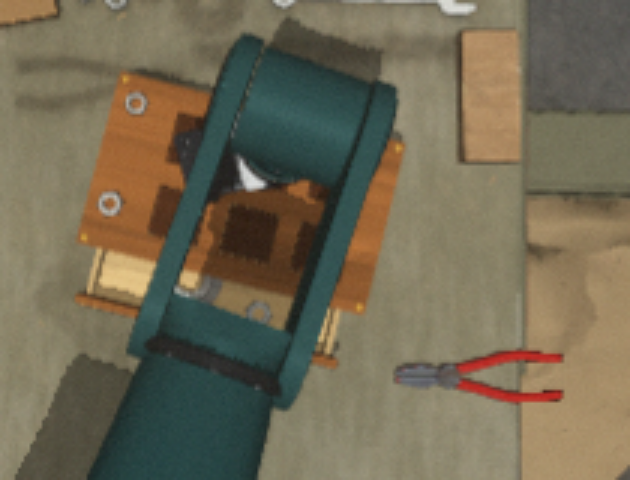

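The plate is fully down (6 mm) and the drawer stands out at the lower edge, from (80,298) to (338,362). Both nuts are still in place. Now lift straight up and clear.

```bash
python3 -m crank '[{"tx":0,"ty":0,"tz":-1,"twist":0,"grip":0},{"tx":0,"ty":0,"tz":-3,"twist":0,"grip":0},{"tx":0,"ty":0,"tz":-4,"twist":0,"grip":0},{"tx":0,"ty":0,"tz":-4,"twist":0,"grip":0},{"tx":0,"ty":0,"tz":-2,"twist":0,"grip":0},{"tx":0,"ty":0,"tz":0,"twist":0,"grip":0},{"tx":0,"ty":0,"tz":0,"twist":0,"grip":0},{"tx":0,"ty":0,"tz":0,"twist":0,"grip":0}]'
python3 -m crank '[{"tx":0,"ty":2,"tz":0,"twist":0,"grip":0},{"tx":-2,"ty":4,"tz":0,"twist":0,"grip":0},{"tx":-3,"ty":4,"tz":0,"twist":0,"grip":0},{"tx":-3,"ty":4,"tz":0,"twist":0,"grip":0},{"tx":-3,"ty":4,"tz":0,"twist":0,"grip":0},{"tx":-3,"ty":4,"tz":0,"twist":0,"grip":0},{"tx":-3,"ty":2,"tz":0,"twist":0,"grip":0},{"tx":0,"ty":0,"tz":0,"twist":0,"grip":0},{"tx":0,"ty":0,"tz":0,"twist":0,"grip":0},{"tx":0,"ty":0,"tz":0,"twist":0,"grip":0},{"tx":0,"ty":0,"tz":0,"twist":0,"grip":0}]'
python3 - <<'E'
from h import *
from bench import cams
q=np.load('pose.npy')
p=cams.snapshot('top'); img=cv2.cvtColor(p['frame'],cv2.COLOR_RGB2BGR);big=cv2.resize(img[120:280,190:400],None,fx=3,fy=3)
for d in(0,.06):
  for a in proj(p,w(q,[[-.09-d,-.138],[-.09-d,.138]],.059)):
    cv2.circle(big,tuple(int(round(v)) for v in (a+.5-np.array([190,120]))*3-.5),3,(255,0,0),1)
cv2.imwrite('pics/t3.png',big)
p=cams.snapshot('scene'); cv2.imwrite('pics/s3.png',cv2.cvtColor(p['frame'],cv2.COLOR_RGB2BGR))
E
```

```text
time: 8.6
tool_pos: [0.56, -0.1272, 0.2112]
ee_rot: [-3.139, 0.003, 0.279]
wrist_force: [-0.4, 0.1, 0.6]
width: 0.0005
time: 9.98
tool_pos: [0.4641, -0.4043, 0.2136]
ee_rot: [3.141, -0.0, 0.281]
wrist_force: [0.5, -0.2, -0.3]
width: 0.0005
```

View pics/t3.png

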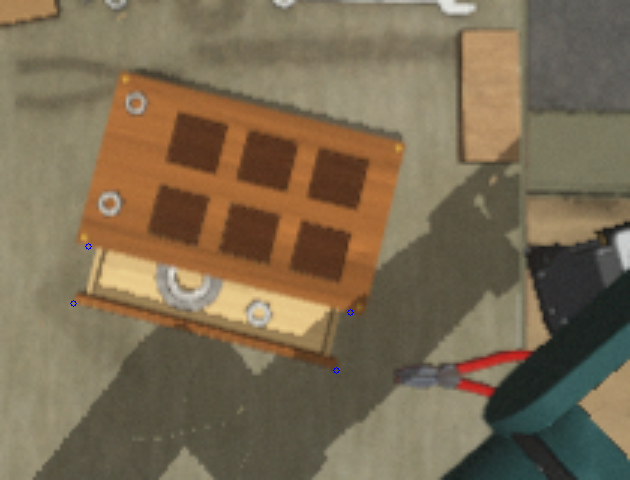

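View pics/s3.png

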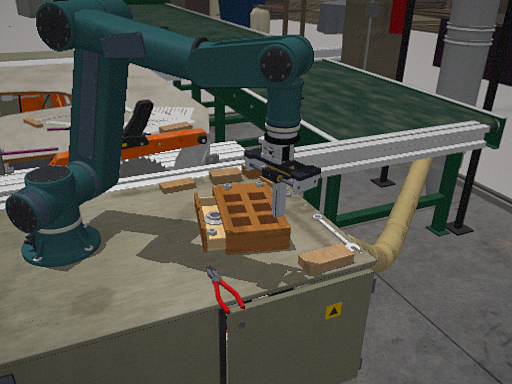

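The drawer front lies within about 2 mm of the predicted 60 mm line, from (75,298) to (337,365). All six plates look flush, the nuts and pliers are unmoved, and the hand is clear in the air.

```bash
python3 -c "
from bench import get_obs,ticket
o=get_obs();print(o['time'],o['wrist_force'],abs(o['qvel']).max());print(ticket.close_job())"
```

```text
10.075 [0.48848177 0.47155611 0.65852826] 0.005187564777428087
the job is handed in; nothing more can be done
None
```

The catch was plate 4. I pressed it fully in, the drawer sprang out, and I took the hand away and handed the job in at about 10 s; no verdict is given.

- **Finding the catch:** I felt plates 2, 5 and 4 in turn with the fingers shut. Plates 2 and 5 did not give at 17 N and 12 N. Plate 4 gave from about 2 N and bottomed out about 6 mm down. I let the force reach about 17 N at the stop.
- **Last pictures:** The drawer front stands at the roughly 60 mm line, within about 2 mm, and all the plates look flush again. The nuts, pliers and block in view have not moved. The arm was clear and at rest, with the wrist force near zero.
- **Not measured:** I judged the drawer and plate positions from the pictures, as no joint value could be read directly.
- **Refused call:** My first move was refused because its rows lacked some required keys, and nothing moved.

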